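# Tare the balance with the empty beaker

### The job

The empty beaker on the balance has to be tared away, out of the draught: with the fingertips push the draft shield's roof pane fully shut, towards the front of the balance, and only then press the wide tare key at the front right down and let it come up again. Use a light touch, pinch and lift nothing, and leave the three round keys, the beaker and everything else on the bench alone.

Things in the scene. Friction and masses are not known exactly. Their poses are not given: they have to be found in the camera images.
- balance: White laboratory balance, fixed on the bench, 270 mm deep (x) by 180 wide (y). Origin: centre of its underside; -x is the front with the keys, +y the left as its user sees it. Level keypad shelf 36 mm high at x = -135 to -88 mm; then a fascia with the display slopes up to 53 mm; then a glass chamber at x = -48 to +95 mm, walls 121 mm high, and a rear pillar 119 mm high to x = +135.
- roof_pane (a joint): How far the chamber's sliding roof pane stands open, m: 0 is shut against its front stop, up to 0.10 slid back along the balance's +x. It starts part open, slides with about 1.5 N and stays where it is left. The pane is 145 mm long (x) and 178 wide, glass in a grey frame; the frame's upper face is 126.5 mm above the bench.
- lip_back (a point): On the roof pane, moving with it: middle of the upper back edge of the raised grey finger lip near the pane's front edge. The lip runs along y, 90 mm long; its top is 142 mm above the bench, 15.5 mm above the frame. Its back (+x) face is upright, for fingertips to push the pane shut towards the front (balance -x); its front is a slope. Axes as the balance's.
- tare_key (a joint): How far the tare key is pressed, in m: 0 is up, 0.0035 fully down. A spring brings it up; it takes 1.4 N to start and 4 N fully down.
- tare_key_top (a point): Middle of the top of the tare key, 42 mm above the bench when up: the wide bar key (16 mm in x, 42 in y) at the right end of the keypad. Axes as the balance's.
- power_key (a joint): Press of the round key at the left end of the keypad (the on-off key), same travel and spring; leave alone
- unit_key (a joint): Press of the second round key from the left, likewise; leave alone
- print_key (a joint): Press of the third round key from the left, 58 mm from the tare key's middle, likewise; leave alone
- beaker: small empty glass beaker standing on the weighing pan inside the chamber, 46 mm across, 56 tall; its rim is 108 mm above the bench, below the roof pane; leave alone
- vial_a: small capped glass vial, 23 mm across, 52 tall, standing beside the balance; leave alone
- vial_b: a second such vial; leave alone
- vial_c: a third such vial; leave alone
- tweezers: steel forceps lying on the bench on the balance's right, 133 x 16 x 9 mm; leave alone
- dish: closed petri dish, 68 mm across, 15 tall, lying near the front edge of the bench; leave alone
- timer: small countdown timer, in front of a sampler (0.1 to 0.2 m high, right of y = -0.27 m from x = 0.46 m on), with keys of its own, 60 x 66 x 21 mm, near the front edge of the bench; leave alone
- pipette: single channel pipette lying near the front edge of the bench, 255 mm long, in front of a large analyser that fills the bench to the left of y = +0.22 m from x = 0.44 m on, about 0.3 m high: come round it or over it; leave alone
- pan_centre (a point): Middle of the upper face of the round steel weighing pan (88 mm across), inside the chamber under the roof pane, 52 mm above the bench. Axes as the balance's.

How it is judged:
By the outcome, as a careful person would: the job done as asked, in the order asked, and still so for the second after the job is handed in, with the robot touching nothing.
It also fails if it takes over 45 s, if anything falls off the work surface, if the arm or the gripper's body presses on something with over 40 N, if the wrist force passes 120 N, or if a joint passes its speed limit or range.

### The arm

A 7-joint arm with a two-finger parallel gripper is mounted at the origin on a cart in front of the work surface, level with it; the furniture and walls round the work are solid. World frame = base frame: x ahead of the robot, y to its left, z up, the work surface at z = 0. Lengths are in mm, angles in rad, forces in N, time in s.
With the tool pointing down it reaches from about 425 to 950 mm from the base axis. Payload 4.7 kg.
Tool frame: the origin (TCP) lies midway between the tips of the shut fingers; the grasp point (between the pads) lies 19 mm behind it; z points along the fingers, y is the line along which they close (so a half turn about z gives the same grasp; the last joint's range is limited). The gripper opens to 87 mm and grips with 3 to 60 N. Pads are 19 mm wide; open, the fingers measure 117 mm over their backs; the gripper's body (75 mm by 190 mm) begins 51 mm behind the grasp point.
Start: joints at [-1.242, 0.469, -0.049, 1.532, 0.024, 1.141, -0.082], TCP at [236.355, 632.288, 195.873] pointing down, gripper open.
Joint ranges: [-2.59, 2.59], [-0.33, 1.99], [-1.39, 1.29], [0.1, 2.45], [-1.04, 4.18], [0.21, 1.99], [-2.66, 2.66]. Speed limits (rad/s): [2.57, 2.57, 3.14, 3.14, 3.14, 3.14, 3.14].

### API

Orientations are given as a 3x3 rotation matrix whose columns are the frame's x, y, z axes.
In Python, from workcell import ctrl, snapshot, camera_model gives the robot as it stands.
- The arm moves only by the shell command python3 -m creep 'ROWS'. ROWS is JSON, a list that holds one entry, the list of rows, each a list of 5 numbers: the shift along the tool's x, y, z in mm, then the turn about the tool's z in degrees, then the opening, from -1 (shut) to 1 (fully open). In form: [[[x, y, z, spin, jaw], ...]]. A call has 1 to 8 rows; each row is the pose to reach, as a shift and turn from the pose commanded when the call began, along the tool's axes at that moment; what a row does not reach only later rows make up. A row lasts 1/8 s, in which the tool goes at most 62.5 mm and 10.7 degrees, less where a joint would pass 70% of its speed; a pose out of reach is approached as far as the arm can. A call with a gripper value outside its range is refused whole. The fingers move at their own pace and stop on an object; the grip force is fixed at half the most. Time passes only in rows, so rows that repeat a pose let the fingers close. It gives the time, the measured TCP pose, the force, the opening and the grip force at its end, in the units of the state.
- ctrl.observe(): the state, without advancing time (a new reading comes with each control period).
- snapshot(name): name is "scene" or "top"; returns the picture (480x640x3 uint8, red, green, blue); there is no depth.
- camera_model(name): a dict with "camera_matrix" (3x3 intrinsics, pixels), "R" (3x3) and "t" (3): a world point X has camera coordinates R X + t. Camera axes: x right, y down, z forward; pixel columns grow to the right and rows downward; lengths in mm; the calibration is good to about 2 mm. A picture is of the moment at which its call begins. camera_model takes no time and is no camera call.
- ctrl.close_job(): hands the job in; it is judged then, once.
The state is a dict: "time_s": time; "qpos": joint angles; "joint_velocities": joint speeds; "joint_efforts": joint torques, N m; "tcp_pos": TCP position; "orientation": TCP orientation; "wrist_force": force on the tool from outside, world axes, zero at the start; "moment": the same for the moment, N m; "opening": opening from 0.0 (shut) to 1.0 (fully open); "grasp_force": force on a finger pad.
Only numpy, scipy, OpenCV 4.12 (cv2) and the standard library are available. Lean on these libraries where they do the work, as an engineer would, in place of code of your own. Each camera call takes 0.05 s, during which the arm holds its last target. There are 200 camera calls.

## Working session

There is one attempt and no reset: what is moved stays moved. The work goes in short steps, Python scripts to look and compute and a shell command to move; the robot and the scene stay as the last step left them, time stands still between calls to the robot, and variables do not carry over. Pictures are saved under pics/ and viewed, at most 10 in all, crops included, and the job is handed in when it is done.

```bash
mkdir -p pics; python3 - <<'E'
from workcell import ctrl,snapshot,camera_model
import cv2
for n in("scene","top"):
    cv2.imwrite(f"pics/{n}0.png",snapshot(n)[:,:,::-1]); m=camera_model(n); print(n,m)
s=ctrl.observe();print(s["time_s"],s["tcp_pos"],s["orientation"],s["wrist_force"],s["opening"])
E
```

```text
scene {'camera_matrix': array([[483.01151656,   0.        , 323.31872007],
       [  0.        , 483.01151656, 245.24222404],
       [  0.        ,   0.        ,   1.        ]]), 'R': array([[ 0.89160448, -0.452172  , -0.02412351],
       [-0.25439465, -0.45612593, -0.85277928],
       [ 0.37459955,  0.76647871, -0.52171406]]), 't': array([-476.24918933,  239.51052599,  996.85161512])}
top {'camera_matrix': array([[441.48549296,   0.        , 318.58897487],
       [  0.        , 441.48549296, 246.25912856],
       [  0.        ,   0.        ,   1.        ]]), 'R': array([[-5.79164314e-04, -9.99736965e-01, -2.29273801e-02],
       [-9.84093021e-01,  4.64292115e-03, -1.77593267e-01],
       [ 1.77653004e-01,  2.24598191e-02, -9.83836860e-01]]), 't': array([  25.80233576,  523.77146057, 1022.34722412])}
0.1 [236.2103819  631.67824682 194.87546863] [[-9.36671041e-01  3.50210039e-01 -5.37650269e-04]
 [ 3.50210435e-01  9.36669426e-01 -1.74294956e-03]
 [-1.06797863e-04 -1.82086111e-03 -9.99998337e-01]] [-0.39892526  0.72710036 -0.6116274 ] 1.0013520802726579
```

View pics/scene0.png

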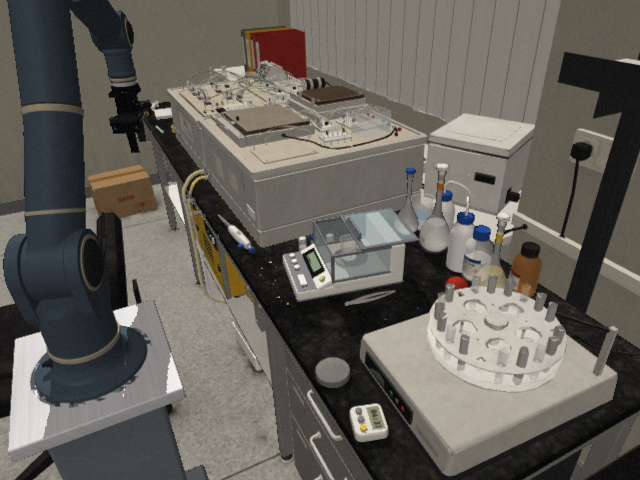

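View pics/top0.png

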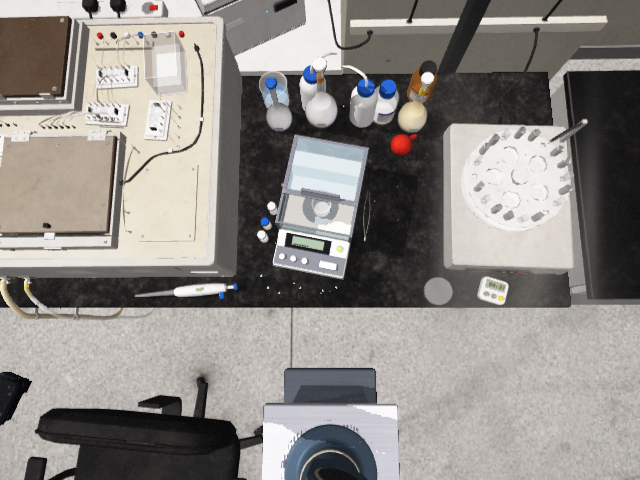

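The top view shows the balance around (320,205): tare key near (328,265), a dark lip near (320,195), and three vials on its left near (268,222). I'll enlarge it.

```bash
python3 - <<'E'
import cv2
a=cv2.imread("pics/top0.png")[125:285,255:385]
cv2.imwrite("pics/c1.png",cv2.resize(a,None,fx=3.7,fy=3.7,interpolation=cv2.INTER_CUBIC))
b=cv2.imread("pics/scene0.png")[200:310,275:425]
cv2.imwrite("pics/c2.png",cv2.resize(b,None,fx=5,fy=5,interpolation=cv2.INTER_CUBIC))
E
```

```text
(no output)
```

View pics/c1.png

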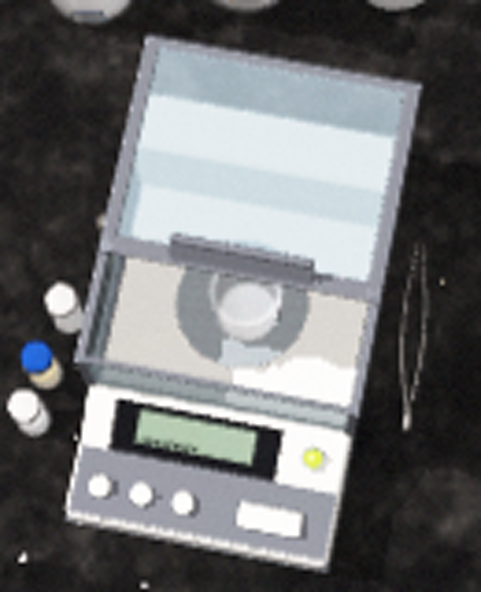

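View pics/c2.png

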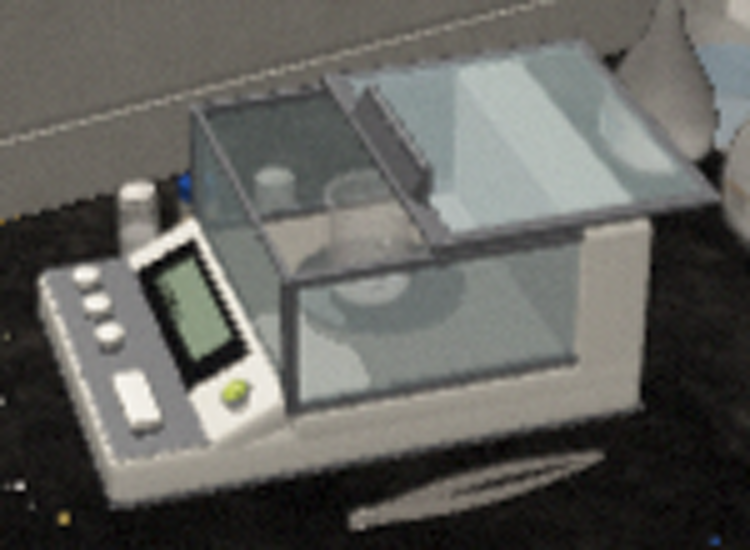

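Crop 1 shows the tare key centred at about (270,519), round keys at (100,486), (141,494) and (183,503), and the lip's upper back edge from (172,234) to (315,262). In crop 2 the tare key is at about (135,393), and the lip's top edge runs from (370,88) to (432,170).

```bash
cat > h.py <<'E'
import numpy as np
from workcell import camera_model
def ray(n,u,v,z):
    m=camera_model(n);R=np.array(m["R"]);t=np.array(m["t"])
    d=R.T@np.linalg.inv(m["camera_matrix"])@[u,v,1];c=-R.T@t
    return c+d*(z-c[2])/d[2]
C={"top":(3.7,255,125),"scene":(5,275,200)}
def crop(n,u,v,z):
    s,a,b=C[n];return ray(n,(u+.5)/s-.5+a,(v+.5)/s-.5+b,z)
E
python3 - <<'E'
from h import *
np.set_printoptions(precision=1,suppress=True)
for l,n,u,v,z in [("tare","top",270,519,42),("tare","scene",135,396,42),("k1","top",100,485,42),("k2","top",141,493,42),("k3","top",183,502,42),("k1","scene",87,276,42),("k3","scene",110,331,42),
("lipL","top",172,234,142),("lipR","top",315,262,142),("lipL","scene",370,88,142),("lipR","scene",432,172,142),
("paneBL","top",147,38,126.5),("paneBR","top",420,87,126.5),("paneFL","top",101,250,126.5),("paneFR","top",383,298,126.5),
("chFL","top",78,364,121),("chFR","top",352,412,121),("pan","top",243,308,52),("baseFL","top",66,516,36),("baseFR","top",328,570,36),("paneBL_s","scene",583,42,126.5),("paneBR_s","scene",718,197,126.5),("vialc","top",62,297,52),("vial","top",38,356,52),("vial","top",26,404,52)]:
    print(l,n,crop(n,u,v,z))
E
```

```text
tare top [478.9   2.8  42. ]
tare scene [478.7   3.4  42. ]
k1 top [501.8 114.3  42. ]
k2 top [496.4  87.3  42. ]
k3 top [490.4  59.7  42. ]
k1 scene [501.6 112.6  42. ]
k3 scene [491.1  60.2  42. ]
lipL top [641.   61.7 142. ]
lipR top [622.6 -25.4 142. ]
lipL scene [637.8  57.3 142. ]
lipR scene [622.2 -29.6 142. ]
paneBL top [775.7  79.4 126.5]
paneBR top [741.  -92.9 126.5]
paneFL top [636.  106.7 126.5]
paneFR top [604.  -67.4 126.5]
chFL top [564.8 120.5 121. ]
chFR top [533.8 -47.7 121. ]
pan top [618.5  20.   52. ]
baseFL top [482.2 137.1  36. ]
baseFR top [446.1 -34.9  36. ]
paneBL_s scene [775.3  72.  126.5]
paneBR_s scene [741.2 -92.6 126.5]
vialc top [626.9 140.4  52. ]
vial top [586.7 155.5  52. ]
vial top [554.3 162.7  52. ]
```

```bash
python3 -m creep '[[[0,0,-60,0,-1],[0,0,-120,0,-1],[0,0,-180,0,-1],[0,0,-235,0,-1],[0,0,-235,-9,-1],[0,0,-235,-9,-1]]]'
cat >> h.py <<'E'
def to(P):
    from workcell import ctrl
    s=ctrl.observe();R=np.array(s["orientation"]);p=np.array(s["tcp_pos"])
    print(s["time_s"],p.round(1),"yaw_y",np.degrees(np.arctan2(R[1,1],R[0,1])).round(2),"F",np.round(s["wrist_force"],1),"tool d",(R.T@(np.array(P)-p)).round(1))
E
python3 -c "
from h import *
to([666,10,430])"
```

```text
time_s: 0.85
tcp_pos: [236.3, 632.2, 430.6]
orientation: [[-0.98, 0.201, -0.0], [0.201, 0.98, -0.0], [0.0, -0.0, -1.0]]
wrist_force: [1.1, -0.4, -0.9]
opening: 0.404
grasp_force: 0.0
0.85 [236.3 632.2 430.6] yaw_y 78.4 F [ 1.1 -0.4 -0.9] tool d [-546.  -523.1    0.6]
```

```bash
python3 -m creep '[[[-40,-38,0,0,-1],[-80,-76,0,0,-1],[-120,-114,0,0,-1],[-160,-152,0,0,-1],[-200,-190,0,0,-1],[-240,-228,0,0,-1],[-280,-266,0,0,-1],[-310,-297,0,0,-1]]]'
python3 -m creep '[[[-40,-38,0,0,-1],[-80,-76,0,0,-1],[-120,-114,0,0,-1],[-160,-152,0,0,-1],[-200,-190,0,0,-1],[-236,-226,0,0,-1],[-236,-226,0,0,-1],[-236,-226,0,0,-1]]]'
python3 -c "
from h import *
to([666,10,200])"
```

```text
time_s: 1.85
tcp_pos: [481.8, 276.6, 429.4]
orientation: [[-0.979, 0.205, -0.002], [0.205, 0.979, -0.002], [0.002, -0.002, -1.0]]
wrist_force: [0.6, 0.5, -0.5]
opening: 0.008
grasp_force: 0.0
time_s: 2.85
tcp_pos: [666.7, 11.6, 429.4]
orientation: [[-0.98, 0.2, -0.003], [0.2, 0.98, 0.001], [0.003, 0.0, -1.0]]
wrist_force: [-0.6, 0.8, -0.2]
opening: 0.006
grasp_force: 0.0
2.85 [666.7  11.6 429.4] yaw_y 78.43 F [-0.6  0.8 -0.2] tool d [-2.000e-01 -1.800e+00  2.294e+02]
```

```bash
python3 -m creep '[[[0,0,55,0,-1],[0,0,110,0,-1],[0,0,165,0,-1],[0,0,215,0,-1],[0,0,250,0,-1],[0,0,268,0,-1],[0,0,268,0,-1]]]'
python3 - <<'E'
from h import *
from workcell import snapshot
import cv2
to([666,10,132])
b=snapshot("scene")[180:310,265:425,::-1]
cv2.imwrite("pics/c3.png",cv2.resize(b,None,fx=4.5,fy=4.5,interpolation=cv2.INTER_CUBIC))
E
```

```text
time_s: 3.72
tcp_pos: [666.4, 12.3, 162.2]
orientation: [[-0.98, 0.198, -0.002], [0.198, 0.98, 0.0], [0.002, 0.0, -1.0]]
wrist_force: [-0.3, -0.4, 0.9]
opening: 0.006
grasp_force: 0.0
3.725 [666.4  12.3 162.2] yaw_y 78.57 F [-0.3 -0.4  0.9] tool d [-0.1 -2.3 30.2]
```

View pics/c3.png

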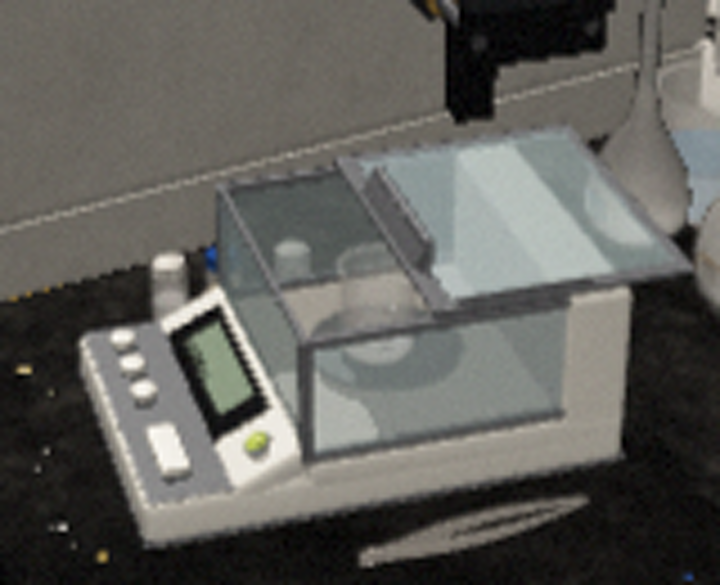

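The fingers show up over the pane with their dark tip at crop (470,118), which is about 9 px above where the TCP projects. I'll zoom in to see whether a paler tip continues below.

```bash
python3 - <<'E'
from h import *
from workcell import snapshot,ctrl
import cv2
out=[]
for n,(r,c) in {"scene":(165,325),"top":(130,270)}.items():
    im=snapshot(n)[:,:,::-1].copy(); m=camera_model(n)
    p=np.array(ctrl.observe()["tcp_pos"])
    for dz in (0,22):
        uv=cv2.projectPoints(p+[0,0,dz],cv2.Rodrigues(np.array(m["R"]))[0],np.array(m["t"]),m["camera_matrix"],None)[0].ravel();print(n,dz,uv)
    out.append(cv2.resize(im[r:r+80,c:c+80],None,fx=5,fy=5,interpolation=cv2.INTER_CUBIC))
cv2.imwrite("pics/c4.png",np.hstack(out))
E
```

```text
scene 0 [368.84492002 213.88742324]
scene 22 [369.07467122 205.75555586]
top 0 [323.26657696 172.67574723]
top 22 [323.13974642 169.21097741]
```

View pics/c4.png

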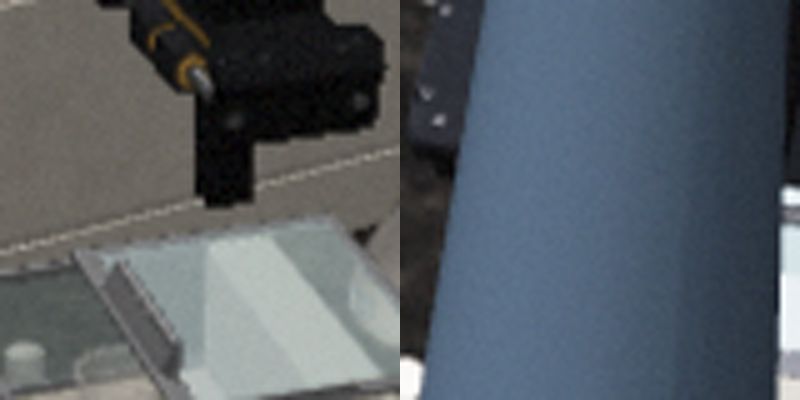

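The dark tip ends at row 206, about 20 mm above the reported TCP. I'll go down in steps, watching the tip row and the force.

```bash
cat > tip.py <<'E'
from h import *
from workcell import snapshot
import cv2
to([666,12,134])
im=snapshot("scene")[:,:,::-1]
cv2.imwrite("pics/t.png",im)
d=(im.max(2)<45)[150:260,355:385]
for c in range(10,20): print(355+c, 150+np.max(np.nonzero(d[:70,c])[0],initial=-1),end="; ")
E
python3 tip.py; python3 -m creep '[[[0,-1,10,0,-1],[0,-1,20,0,-1],[0,-1,28,0,-1],[0,-1,28,0,-1]]]'; python3 tip.py
```

```text
3.875 [668.4  11.3 164.8] yaw_y 78.52 F [ 1.  -0.3  0.1] tool d [ 2.6  0.2 30.8]
365 203; 366 203; 367 205; 368 205; 369 204; 370 204; 371 204; 372 204; 373 204; 374 204; time_s: 4.42
tcp_pos: [666.2, 10.0, 133.6]
orientation: [[-0.98, 0.199, -0.002], [0.199, 0.98, -0.0], [0.002, -0.001, -1.0]]
wrist_force: [-0.1, -0.6, -0.4]
opening: 0.006
grasp_force: 0.0
4.425 [666.2  10.  133.6] yaw_y 78.5 F [-0.1 -0.6 -0.4] tool d [ 0.6  2.  -0.4]
365 215; 366 217; 367 217; 368 217; 369 216; 370 216; 371 216; 372 216; 373 216; 374 212;
```

```bash
python3 -c "
import cv2
b=cv2.imread('pics/t.png')[170:260,320:420]
cv2.imwrite('pics/c5.png',cv2.resize(b,None,fx=6,fy=6,interpolation=cv2.INTER_CUBIC))"
```

```text
(no output)
```

View pics/c5.png

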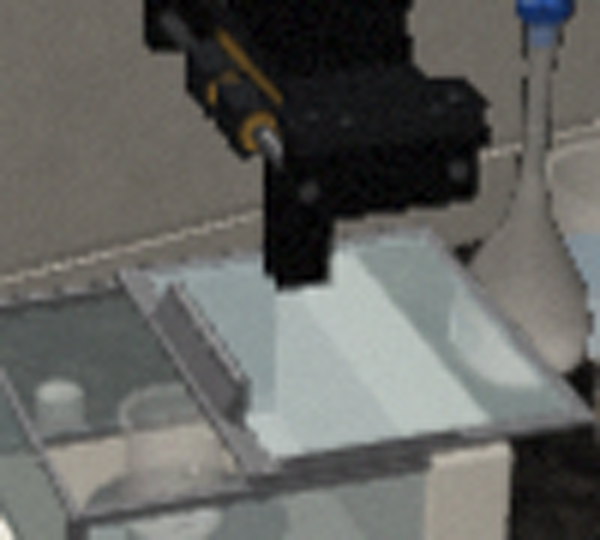

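The tip is at about (370,217), over the pane and behind the lip, but still looks roughly 18 mm higher than reported. I'll advance slowly and check whether the lip moves.

```bash
python3 -m creep '[[[8,0,0,0,-1],[16,0,0,0,-1],[20,0,0,0,-1],[24,0,0,0,-1],[28,0,0,0,-1],[32,0,0,0,-1],[36,0,0,0,-1],[40,0,0,0,-1]]]'; python3 tip.py;  python3 -c "
import cv2
b=cv2.imread('pics/t.png')[170:260,320:420]
cv2.imwrite('pics/c6.png',cv2.resize(b,None,fx=6,fy=6,interpolation=cv2.INTER_CUBIC))"
```

```text
time_s: 5.48
tcp_pos: [627.5, 18.0, 134.8]
orientation: [[-0.98, 0.199, -0.0], [0.199, 0.98, 0.0], [0.0, 0.0, -1.0]]
wrist_force: [0.3, 0.1, 0.2]
opening: 0.004
grasp_force: 0.0
5.475 [627.5  18.  134.8] yaw_y 78.5 F [0.3 0.1 0.2] tool d [-38.9   1.8   0.8]
365 206; 366 206; 367 206; 368 206; 369 206; 370 206; 371 205; 372 205; 373 205; 374 205;
```

View pics/c6.png

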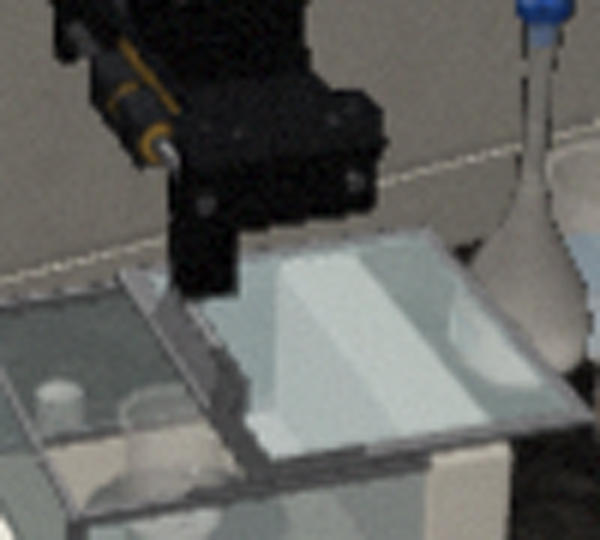

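The finger passed over the lip without touching it, so the real tip is well above the reported TCP (about 20 mm by vision). I'll retreat and go lower in small steps, watching the force.

```bash
python3 -m creep '[[[-20,0,-4,0,-1],[-40,0,0,0,-1],[-40,0,6,0,-1],[-40,0,12,0,-1],[-40,0,14,0,-1],[-40,0,14,0,-1]]]'; python3 tip.py; python3 -m creep '[[[0,0,2,0,-1],[0,0,4,0,-1],[0,0,4,0,-1]]]'; python3 tip.py;
```

```text
time_s: 6.28
tcp_pos: [666.4, 10.2, 120.7]
orientation: [[-0.98, 0.199, -0.001], [0.199, 0.98, 0.0], [0.001, 0.0, -1.0]]
wrist_force: [0.0, -0.1, 0.1]
opening: 0.005
grasp_force: 0.0
6.275 [666.4  10.2 120.7] yaw_y 78.52 F [ 0.  -0.1  0.1] tool d [  0.8   1.7 -13.3]
365 219; 366 219; 367 219; 368 219; 369 219; 370 219; 371 219; 372 219; 373 219; 374 213; time_s: 6.7
tcp_pos: [666.8, 10.0, 116.6]
orientation: [[-0.98, 0.199, -0.0], [0.199, 0.98, 0.0], [0.0, -0.0, -1.0]]
wrist_force: [0.5, 0.1, 0.1]
opening: 0.004
grasp_force: 0.0
6.7 [666.8  10.  116.6] yaw_y 78.5 F [0.5 0.1 0.1] tool d [  1.2   1.8 -17.4]
365 219; 366 219; 367 219; 368 219; 369 219; 370 219; 371 219; 372 219; 373 219; 374 217;
```

```bash
sed -i 's/d\[:70,c\]/d[:90,c]/' tip.py; python3 tip.py; python3 -c "
import cv2
from h import *
m=camera_model('scene')
for z in (117,127,132,137): print(z,cv2.projectPoints(np.array([666.5,10,z]),cv2.Rodrigues(m['R'])[0],m['t'],m['camera_matrix'],None)[0].ravel())
b=cv2.imread('pics/t.png')[170:260,320:420]
cv2.imwrite('pics/c7.png',cv2.resize(b,None,fx=6,fy=6,interpolation=cv2.INTER_CUBIC))"
```

```text
6.75 [666.9  10.  116.7] yaw_y 78.5 F [0.  0.4 0.2] tool d [  1.3   1.8 -17.3]
365 221; 366 223; 367 223; 368 223; 369 222; 370 222; 371 222; 372 222; 373 222; 374 218; 117 [368.11669811 231.32447982]
127 [368.2153555  227.79595931]
132 [368.26500988 226.02005108]
137 [368.31488328 224.23630902]
```

View pics/c7.png

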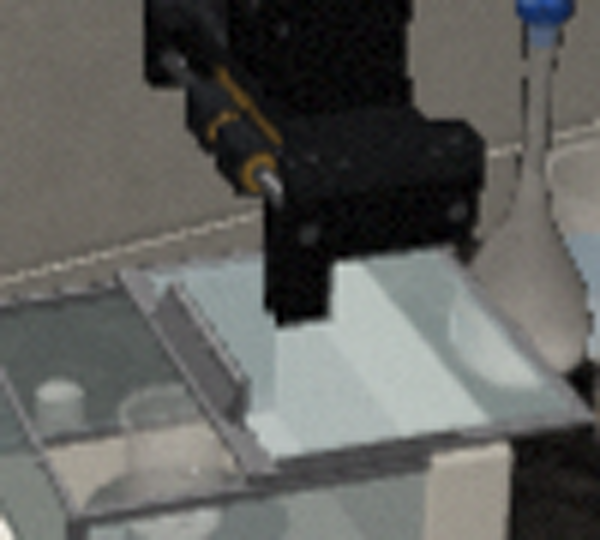

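Tip at row 223.5, i.e. about 139 mm high, with no contact. I need about 7 mm more.

```bash
python3 -m creep '[[[0,0,2,0,-1],[0,0,4,0,-1],[0,0,4,0,-1]]]'; python3 tip.py;python3 -m creep '[[[0,0,2,0,-1],[0,0,2,0,-1]]]';python3 tip.py
```

```text
time_s: 7.18
tcp_pos: [666.8, 10.0, 112.5]
orientation: [[-0.98, 0.199, -0.0], [0.199, 0.98, 0.0], [0.0, -0.0, -1.0]]
wrist_force: [0.0, 0.1, 0.4]
opening: 0.004
grasp_force: 0.0
7.175 [666.8  10.  112.5] yaw_y 78.5 F [0.  0.1 0.4] tool d [  1.2   1.9 -21.5]
365 223; 366 224; 367 224; 368 224; 369 224; 370 224; 371 224; 372 224; 373 224; 374 217; time_s: 7.48
tcp_pos: [666.8, 9.9, 110.6]
orientation: [[-0.98, 0.199, -0.0], [0.199, 0.98, 0.0], [0.0, -0.0, -1.0]]
wrist_force: [-0.3, 0.1, 0.4]
opening: 0.001
grasp_force: 0.0
7.475 [666.8   9.9 110.6] yaw_y 78.5 F [-0.3  0.1  0.4] tool d [  1.2   1.9 -23.4]
365 223; 366 225; 367 225; 368 225; 369 225; 370 225; 371 224; 372 224; 373 224; 374 218;
```

```bash
python3 -m creep '[[[8,0,0,0,-1],[14,0,0,0,-1],[18,0,0,0,-1],[22,0,0,0,-1],[26,0,0,0,-1],[30,0,0,0,-1],[34,0,0,0,-1],[38,0,0,0,-1]]]'; cat > lip.py <<'E'
from h import *
from workcell import snapshot
import cv2,sys
to([0,0,0])
cv2.imwrite('pics/t.png',snapshot('scene')[:,:,::-1])
b=cv2.imread('pics/t.png')[190:270,310:420]
cv2.imwrite(sys.argv[1],cv2.resize(b,None,fx=6,fy=6,interpolation=cv2.INTER_CUBIC))
E
python3 lip.py pics/d1.png
```

```text
time_s: 8.52
tcp_pos: [629.7, 17.6, 110.9]
orientation: [[-0.98, 0.199, 0.0], [0.199, 0.98, 0.0], [-0.0, 0.0, -1.0]]
wrist_force: [0.6, 1.0, 0.1]
opening: 0.003
grasp_force: 0.6
8.525 [629.7  17.6 110.9] yaw_y 78.5 F [0.6 1.  0.1] tool d [ 613.6 -142.8  110.6]
```

View pics/d1.png

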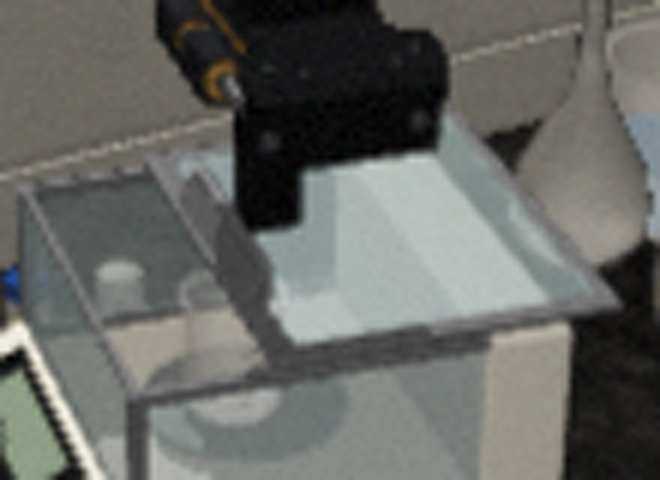

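The pane's back-right corner has moved from about (418,239) to (413,240), so the tip is now pushing the lip. My picture views are used up, so I'll track the pane corner numerically from here.

```bash
python3 -m creep '[[[5,0,0,0,-1],[10,0,0,0,-1],[15,0,0,0,-1],[20,0,0,0,-1],[25,0,0,0,-1],[30,0,0,0,-1],[35,0,0,0,-1],[40,0,0,0,-1]]]' | grep -E 'tcp|force'
cat > pane.py <<'E'
# shift of pane's back-right corner since the start, by template match; as a pane travel in mm along -x balance
from h import *
from workcell import snapshot
import cv2
to([0,0,0])
a=cv2.imread('pics/scene0.png');im=snapshot('scene')[:,:,::-1].copy()
u,v=275+718/5,200+197/5   # corner at start
u,v=int(u),int(v)
T=a[v-9:v+7,u-14:u+4]
r=cv2.matchTemplate(im[200:270,340:430],T,cv2.TM_CCOEFF_NORMED);_,s,_,(x,y)=cv2.minMaxLoc(r)
p0=ray('scene',u,v,126.5);p=ray('scene',340+x+14,200+y+9,126.5)
ax=np.array([.98,-.2]);print("corner",340+x+14,200+y+9,"score %.2f"%s,"travel",((p0-p)[:2]@ax).round(1),"lateral",((p0-p)[:2]@[.2,.98]).round(1))
E
python3 pane.py
```

```text
tcp_pos: [590.2, 25.5, 110.8]
wrist_force: [0.9, -0.5, -1.1]
grasp_force: 0.7
9.575 [590.2  25.5 110.8] yaw_y 78.5 F [ 0.9 -0.5 -1.1] tool d [ 573.3 -142.7  110.8]
corner 417 231 score 0.71 travel -13.8 lateral -35.4
```

```bash
python3 -m creep '[[[3,0,0,0,-1],[6,0,0,0,-1],[9,0,0,0,-1],[10,0,0,0,-1]]]' | grep -E 'tcp|force'
python3 -m creep '[[[2,0,0,0,-1],[3,0,0,0,-1]]]' | grep -E 'tcp|force'
python3 - <<'E'
from h import *
from workcell import snapshot
import cv2
to([0,0,0])
a=cv2.imread('pics/scene0.png');im=snapshot('scene')[:,:,::-1].copy();cv2.imwrite('pics/p1.png',im)
# dark/grey line profile across pane's right rail: rows of the column just right of pillar; and back edge: lightness along a line 60mm inside the right side at z=126.5
m=camera_model('scene');o=np.array([478.9,3])  # tare key
ex=np.array([.98,-.2]);ey=np.array([.2,.98])
for name,I in(("start",a),("now",im)):
    L=[]
    for d in range(180,290,5):
        q=np.mean([cv2.projectPoints(np.array([*(o+ex*d+ey*l),126.5]),cv2.Rodrigues(m['R'])[0],m['t'],m['camera_matrix'],None)[0].ravel() if 0 else I[tuple(np.round(cv2.projectPoints(np.array([*(o+ex*d+ey*l),126.5]),cv2.Rodrigues(m['R'])[0],m['t'],m['camera_matrix'],None)[0].ravel()[::-1]).astype(int))].mean() for l in range(-5,40,5)])
        L.append(int(q))
    print(name,L)
E
```

```text
tcp_pos: [580.4, 27.5, 110.8]
wrist_force: [0.7, -0.5, 0.0]
grasp_force: 0.6
tcp_pos: [577.6, 28.1, 110.8]
wrist_force: [0.8, -0.1, 0.7]
grasp_force: 0.6
10.375 [577.6  28.1 110.8] yaw_y 78.5 F [ 0.8 -0.1  0.7] tool d [ 560.4 -142.7  110.8]
start [171, 172, 171, 172, 173, 183, 183, 183, 184, 182, 181, 172, 131, 137, 165, 171, 174, 176, 138, 116, 134, 131]
now [174, 174, 174, 175, 167, 123, 163, 232, 231, 229, 229, 199, 33, 49, 112, 123, 134, 141, 143, 143, 143, 133]
```

The pane's back edge has moved from 275 to 205 mm behind the key, so it should be nearly at the stop. I'll continue in 1 mm steps.

```bash
for i in 1 2 3; do python3 -m creep '[[[1,0,0,0,-1],[1,0,0,0,-1]]]' | grep -E 'tcp|wrist'; python3 -c "
from h import *
to([0,0,0])"; done
```

```text
tcp_pos: [576.6, 28.3, 110.8]
wrist_force: [0.7, 0.9, -0.1]
10.675 [576.6  28.3 110.8] yaw_y 78.5 F [ 0.7  0.9 -0.1] tool d [ 559.3 -142.7  111. ]
tcp_pos: [575.7, 28.5, 110.8]
wrist_force: [0.5, -0.4, -0.1]
10.925 [575.7  28.5 110.8] yaw_y 78.5 F [ 0.5 -0.4 -0.1] tool d [ 558.4 -142.7  110.9]
tcp_pos: [575.4, 28.6, 110.9]
wrist_force: [3.6, -1.3, -1.3]
11.175 [575.4  28.6 110.9] yaw_y 78.5 F [ 3.6 -1.3 -1.3] tool d [ 558.3 -142.8  110.1]
```

```bash
python3 -m creep '[[[1,0,0,0,-1],[1,0,0,0,-1]]]' | grep -E 'tcp|wrist';python3 -m creep '[[[1,0,0,0,-1],[1,0,0,0,-1],[1,0,0,0,-1]]]' | grep -E 'tcp|wrist'
```

```text
tcp_pos: [575.3, 28.6, 111.0]
wrist_force: [4.9, -1.0, -3.4]
tcp_pos: [575.3, 28.6, 111.1]
wrist_force: [7.6, -1.7, -5.1]
```

The force rises to 7.6 N with no further motion, so the pane is shut against its stop. Now I'll retreat, lift and move over the key.

```bash
python3 -m creep '[[[-6,0,0,0,-1],[-16,0,0,0,-1],[-16,0,-30,0,-1],[-16,0,-70,0,-1],[-16,0,-70,0,-1]]]' | grep -E 'tcp|wrist'; python3 -m creep '[[[30,-12,0,0,-1],[65,-26,0,0,-1],[95,-40,0,0,-1],[104,-44,0,0,-1],[104,-44,0,0,-1]]]' | grep -E 'tcp|wrist'
python3 - <<'E'
from h import *
from workcell import snapshot
import cv2
to([476.5,3.5,60])
im=snapshot('scene')[:,:,::-1].copy();m=camera_model('scene');ex=np.array([.98,-.2]);ey=np.array([.2,.98]);o=np.array([478.9,3])
for I in(im,):
    print([int(np.mean([I[tuple(np.round(cv2.projectPoints(np.array([*(o+ex*d+ey*l),126.5]),cv2.Rodrigues(m['R'])[0],m['t'],m['camera_matrix'],None)[0].ravel()[::-1]).astype(int))].mean() for l in range(-5,40,5)])) for d in range(190,220,2)])
E
```

```text
tcp_pos: [590.8, 25.9, 184.1]
wrist_force: [-0.5, 0.3, -0.2]
tcp_pos: [477.9, 3.7, 180.7]
wrist_force: [0.0, 0.7, -0.2]
13.05 [477.9   3.7 180.7] yaw_y 78.51 F [ 0.   0.7 -0.2] tool d [  1.4  -0.5 120.7]
[172, 173, 173, 172, 165, 150, 126, 121, 142, 178, 221, 230, 231, 231, 230]
```

```bash
python3 -m creep '[[[1,0,40,0,-1],[1,0,80,0,-1],[1,0,115,0,-1],[1,0,135,0,-1],[1,0,135,0,-1]]]' | grep -E 'tcp|wrist'
cat > tip2.py <<'E'
from h import *
from workcell import snapshot
import cv2
to([476.5,3.5,20])
im=snapshot("scene")[:,:,::-1].copy();cv2.imwrite("pics/t.png",im)
m=camera_model("scene")
from workcell import ctrl
p=np.array(ctrl.observe()["tcp_pos"])
uv=cv2.projectPoints(p+[0,0,22],cv2.Rodrigues(m["R"])[0],m["t"],m["camera_matrix"],None)[0].ravel();print("proj tip",uv)
u=int(uv[0])
d=(im.max(2)<45)
print([(c,int(np.max(np.nonzero(d[200:int(uv[1])+9,c])[0],initial=-1))+200) for c in range(u-12,u+13,2)])
E
python3 tip2.py
```

```text
tcp_pos: [476.7, 3.9, 44.2]
wrist_force: [0.9, -0.0, -0.2]
13.725 [476.7   3.9  44.2] yaw_y 78.53 F [ 0.9 -0.  -0.2] tool d [ 0.1 -0.4 24.2]
proj tip [300.59814092 270.09441281]
[(288, 252), (290, 252), (292, 265), (294, 265), (296, 267), (298, 270), (300, 270), (302, 270), (304, 269), (306, 264), (308, 268), (310, 272), (312, 276)]
```

```bash
python3 -m creep '[[[0,0,10,0,-1],[0,0,17,0,-1],[0,0,19,0,-1],[0,0,19,0,-1]]]' | grep -E 'tcp|wrist'; python3 tip2.py; for i in 1 2 3; do python3 -m creep '[[[0,0,1,0,-1],[0,0,1,0,-1]]]' | grep -E 'tcp|wrist'; done
```

```text
tcp_pos: [476.9, 3.7, 26.9]
wrist_force: [0.1, 0.1, -0.2]
14.275 [476.9   3.7  26.9] yaw_y 78.5 F [ 0.1  0.1 -0.2] tool d [ 0.4 -0.3  6.9]
proj tip [300.77777489 276.53339425]
[(288, 284), (290, 257), (292, 272), (294, 272), (296, 273), (298, 276), (300, 276), (302, 275), (304, 275), (306, 270), (308, 269), (310, 272), (312, 276)]
tcp_pos: [476.9, 3.8, 25.9]
wrist_force: [-0.4, 0.4, 0.3]
tcp_pos: [476.8, 3.7, 24.8]
wrist_force: [-0.4, -0.6, 0.4]
tcp_pos: [476.8, 3.7, 23.7]
wrist_force: [0.1, -0.3, 0.6]
```

```bash
for i in 1 2 3 4; do python3 -m creep '[[[0,0,1,0,-1],[0,0,1,0,-1]]]' | grep -E 'tcp|wrist'; done
```

```text
tcp_pos: [476.8, 3.7, 22.7]
wrist_force: [0.4, -0.1, 0.4]
tcp_pos: [476.8, 3.7, 21.7]
wrist_force: [-0.7, 0.2, 0.6]
tcp_pos: [476.8, 3.7, 20.7]
wrist_force: [-0.1, -0.1, -0.4]
tcp_pos: [476.8, 3.7, 19.7]
wrist_force: [0.3, -0.7, -0.8]
```

```bash
for i in 1 2 3 4; do python3 -m creep '[[[0,0,1,0,-1],[0,0,1,0,-1]]]' | grep -E 'tcp|wrist'; done; python3 tip2.py
```

```text
tcp_pos: [476.8, 3.7, 18.7]
wrist_force: [-0.6, -0.5, -0.1]
tcp_pos: [476.8, 3.7, 17.7]
wrist_force: [0.2, 0.3, 0.5]
tcp_pos: [476.8, 3.7, 16.7]
wrist_force: [0.3, -0.5, 0.3]
tcp_pos: [476.9, 3.7, 15.8]
wrist_force: [-0.1, 0.2, -0.1]
17.075 [476.9   3.7  15.8] yaw_y 78.5 F [-0.1  0.2 -0.1] tool d [ 0.4 -0.3 -4.2]
proj tip [300.9374234  280.37791378]
[(288, 288), (290, 288), (292, 275), (294, 276), (296, 276), (298, 281), (300, 280), (302, 280), (304, 279), (306, 279), (308, 274), (310, 274), (312, 276)]
```

```bash
for i in 1 2 3 4; do python3 -m creep '[[[0,0,1,0,-1],[0,0,1,0,-1]]]' | grep -E 'tcp|wrist'; done
```

```text
tcp_pos: [476.9, 3.7, 14.9]
wrist_force: [0.3, -0.1, 1.7]
tcp_pos: [476.9, 3.7, 13.9]
wrist_force: [0.3, 0.2, 3.1]
tcp_pos: [476.9, 3.7, 12.8]
wrist_force: [-0.2, 0.4, 2.5]
tcp_pos: [476.9, 3.7, 12.2]
wrist_force: [-1.5, 0.3, 7.1]
```

The spring force began at about 15.5 mm and the hard stop came at about 12.2 mm, matching the 3.5 mm travel. One more millimetre to be sure, then release.

```bash
python3 -m creep '[[[0,0,1,0,-1],[0,0,1,0,-1],[0,0,1,0,-1]]]' | grep -E 'tcp|wrist'; python3 -m creep '[[[0,0,-3,0,-1],[0,0,-7,0,-1],[0,0,-15,0,-1],[0,0,-50,0,-1],[0,0,-100,0,-1],[0,0,-150,0,-1],[0,0,-190,0,-1],[0,0,-190,0,-1]]]' | grep -E 'tcp|wrist'
python3 - <<'E'
from h import *
from workcell import snapshot
import cv2
to([0,0,0])
im=snapshot('scene')[:,:,::-1].copy();cv2.imwrite("pics/end.png",im);m=camera_model('scene');ex=np.array([.98,-.2]);ey=np.array([.2,.98]);o=np.array([478.9,3])
print("pane",[int(np.mean([im[tuple(np.round(cv2.projectPoints(np.array([*(o+ex*d+ey*l),126.5]),cv2.Rodrigues(m['R'])[0],m['t'],m['camera_matrix'],None)[0].ravel()[::-1]).astype(int))].mean() for l in range(-5,40,5)])) for d in range(190,220,2)])
a=cv2.imread("pics/scene0.png").astype(int)
for n,(x0,x1,y0,y1) in dict(keys=(283,312,250,295),beside=(340,400,285,308),vials=(296,312,233,252)).items():
    d=abs(im[y0:y1,x0:x1].astype(int)-a[y0:y1,x0:x1]).max(2);print(n,d.mean().round(1),(d>60).sum())
E
```

```text
tcp_pos: [477.0, 3.7, 12.0]
wrist_force: [-5.6, -1.8, 16.8]
tcp_pos: [479.1, 3.8, 204.2]
wrist_force: [0.3, -0.1, -0.1]
19.5 [479.1   3.8 204.2] yaw_y 78.5 F [ 0.3 -0.1 -0.1] tool d [470.1 -99.9 200.6]
pane [173, 172, 172, 171, 164, 149, 125, 120, 142, 177, 221, 230, 230, 230, 230]
keys 3.2 0
beside 4.2 0
vials 3.2 0
```

The pane is still shut, the key is back up, and nothing else in the checked regions has changed.

```bash
python3 -c "
from workcell import ctrl
print(ctrl.close_job())"
```

```text
the job is handed in; nothing more can be done
None
```

The roof pane was pushed shut to its front stop, then the tare key was pressed fully down and released. I handed the job in at about 19.5 s with the arm clear; images showed the pane still shut and no change at the keys, vials or tweezers.

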